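Load a bearing cover into the clamping fixture and clamp it

TASK

Load the aluminium cover plate into the clamping fixture: take the brown abrasive block out of the nest and lay it flat in the free part of the steel tray, and swing the red clamp handle fully back so that the clamp is open. Then slide the cover nose first off the loading ledge into the nest until it drops behind the ledge and lies flat, and only then swing the handle upright again so that the clamp holds the cover down. Leave the other things on the bench and in the tray where they are.

Things in the scene. Friction and masses are not known exactly. Their poses are not given: they have to be found in the camera images.
- fixture: Clamping fixture, fixed, at varying place and yaw. Origin: bench level (z=0), on its centre line, under the ledge's edge; x across, y along (cover is loaded towards -y), z up. Dark base 150 mm wide, y -235 to +180 mm, top z=10. Grey side rails: inner faces x=+-51.5, 14 thick, top z=27, y -130 to 0. Flat back stop at y=-133, top z=27, and two 45 degree corner blocks matching the cover's clipped corners.
- ledge_edge (a point): Middle of the edge of the steel loading ledge (fixture frame x=0, y=0, z=15 mm). The ledge reaches from here 180 mm along +y, full width, top z=15; at the edge it steps down 5 mm to the nest floor (z=10). On it two flared guides (top z=27) narrow the way from +-64 mm at y=+25 mm to +-51.5 mm at y=0.
- nest_seat (a point): Point on the nest floor (fixture frame x=0, y=-67, z=10 mm) where the origin of the seated cover belongs, with its axes parallel to the fixture's; the nest leaves the cover about 3 mm of play in all along x and 3 mm along y.
- cover_plate: Aluminium cover plate, 100 wide (x), 130 long (y), 13 mm thick, about 0.45 kg, too wide to grasp; a 60 mm round pad stands 2 mm proud on its top. Both corners of its nose (-y end) are clipped 20 x 20 mm at 45 degrees; the +y end is square. Origin: centre of its underside. Starts flat on the ledge, nose to the nest, skewed up to 0.5 rad and up to 20 mm off the centre line.
- abrasive_block: Brown abrasive block, 34 x 62 x 20 mm (x, y, z), origin at the centre of its underside. Starts flat on the nest floor near the ledge, at any yaw.
- tray: Steel tray on the bench (does not move), 149 x 206 mm (x, y), rim 22 mm high, inner floor 2 mm over the bench, about 120 x 180 mm. Origin: centre of its underside. The half at +y holds a black ring and a grey casting; the half at -y (y from -90 to +10 mm) is free.
- clamp_arm: Clamp's steel hold-down arm, 17 mm wide, 12 high; origin on its pivot (fixture frame x=0, y=-170, z=47 mm). When down it reaches 66 mm along the fixture's +y over the nest; its rubber foot, 57 mm from the pivot, is then 22.6 mm over the bench and bears on a seated cover. Linked to the handle, it turns 1.25 times as far, up and back. The bracket that carries it is 31 mm wide, y -155 to -211, up to z=58.
- clamp_handle (a joint): Angle of the red clamp handle (rad): 0 = upright, clamped, arm down; grows as it swings back, away from the nest (fixture's -y); 0.95 = fully back against its stop, arm up clear of the nest. Its pivot (axis along the fixture's x) lies at x=0, y=-189, z=50 mm in the fixture's frame. Stays where it is left; 2 to 3 N at its end moves it. Starts anywhere from 0 to 0.3.
- handle_end (a point): Rounded end of the red handle, 107 mm from its pivot. The round grip is 18 mm in diameter and 74 mm long.
- oil_bottle: Needle oiler with a red cap, 32 mm wide, 97 mm tall, standing on the bench beside the nest, far (+x) side; origin at its foot.
- v_block: Dark steel V-block on end, 36 x 38 x 40 mm, on the bench beside the nest, robot's side; origin at the centre of its foot.
- loupe: Black eye loupe, 37 mm wide, 30 mm tall, on the bench on the far (+x) side of the loading ledge; origin at its foot.
- bearing_ring: Black turned ring, 52 x 64 x 20 mm, lying in the tray; origin at the centre of its underside.
- casting: Grey eight-sided casting, 36 x 55 x 14 mm, lying in the tray; origin at the centre of its underside.
Things that resemble listed ones, but are neither listed nor needed, are in the scene too. Of the things that look like the cover_plate, the largest one is meant.

How it is judged (in metres and radians):
On the way, in this order (a step that is already met when the one before it is completed fails the run):
1. the clamp handle is swung fully back (over 0.75 rad) (value of joint clamp_handle above 0.75 rad), for 0.2 s.
2. the cover lies seated in the nest, dropped behind the ledge, flat and square, while the clamp is still open (z of cover_plate in the frame of fixture below 0.0115 m and y of cover_plate in the frame of fixture between -0.0705 and -0.0635 m and angle between cover_plate's own z axis and vertical below 0.02 rad and value of joint clamp_handle above 0.5 rad), for 0.2 s.
At the end, for the whole second after the job is handed in: Cover in the nest behind the ledge: underside within 1.5 mm of the nest floor, flat to 0.02 rad, parallel to 0.05 rad, within 3 mm of the centre line, origin 63.5 to 70.5 mm behind the ledge edge; clamp handle upright (under 0.07 rad); abrasive block flat on the tray floor; both at rest (z of cover_plate in the frame of fixture below 0.0115 m and y of cover_plate in the frame of fixture between -0.0705 and -0.0635 m and x of cover_plate in the frame of fixture between -0.003 and 0.003 m and angle between the y axis of cover_plate and the y axis of fixture, either way round below 0.05 rad and angle between cover_plate's own z axis and vertical below 0.02 rad and linear speed of each of cover_plate, abrasive_block below 0.01 m/s and value of joint clamp_handle below 0.07 rad and x of abrasive_block in the frame of tray between -0.055 and 0.055 m and y of abrasive_block in the frame of tray between -0.085 and 0.085 m and height (world z) of abrasive_block below 0.006 m and angle between abrasive_block's own z axis and vertical below 0.1 rad); the robot touches nothing.
It fails at once if the oil bottle is moved more than 25 mm or tipped over (distance of oil_bottle from where it was at the start of the episode above 0.025 m or angle between oil_bottle's own z axis and vertical above 0.5 rad).
It fails at once if the V-block is moved more than 25 mm or tipped over (distance of v_block from where it was at the start of the episode above 0.025 m or angle between v_block's own z axis and vertical above 0.5 rad).
It fails at once if the loupe is moved more than 25 mm (distance of loupe from where it was at the start of the episode above 0.025 m).
It fails at once if the ring or the casting in the tray is moved more than 25 mm (distance of any of bearing_ring, casting from where it was at the start of the episode above 0.025 m).
It also fails if it takes over 72 s, if anything falls off the work surface, if the arm or the gripper's body presses on something with over 40 N, if the wrist force passes 120 N, or if a joint passes its speed limit or range.

ROBOT

A 6-joint arm with a two-finger parallel gripper is mounted at the origin on a cart in front of the work surface, level with it; the furniture and walls round the work are solid. World frame = base frame: x ahead of the robot, y to its left, z up, the work surface at z = 0. Lengths are in mm, angles in rad, forces in N, time in s.
With the tool pointing down it reaches from about 300 to 775 mm from the base axis. Payload 14.6 kg.
Tool frame: the origin (TCP) lies on the centre line of the jaws, within the pads' length; the fingertips stand 19 mm ahead of it and the grasp point (between the pads) is the TCP (bot.tip_reach is the distance from the TCP to the fingertips, in mm); y points along the fingers, x is the direction in which the jaws open and shut, and the axes are right-handed (so a half turn about y gives the same grasp; the last joint's range is limited). The gripper opens to 85 mm and grips with 20 to 120 N. Pads are 22 mm wide; open, the fingers measure 114 mm over their backs; the gripper's body (76 mm by 85 mm) begins 54 mm behind the grasp point. The pads swing forward as they close: fully open they stand 13 mm farther back than shut.
Start: joints at [-1.321, 0.3, 1.521, -0, 1.321, -0.067], TCP at [171.333, -522.623, 250.281] pointing down, gripper open.
Joint ranges: [-3.03, 3.03], [-0.79, 2.21], [0.23, 2.52], [-1.04, 4.18], [0, 3.07], [-2.55, 2.55]. Speed limits (rad/s): [2.22, 2.22, 2.57, 3.14, 3.14, 3.14].

INTERFACE

Orientations are given as a unit quaternion [w, x, y, z].
In Python, from rig import bot gives the robot as it stands. Calls block until the motion is done:
- bot.move_to(position, orientation): joint-space move of the TCP to a pose.
- bot.servo_line(position, attitude=None, speed=150, until_force=None): straight line of the TCP; attitude=None keeps the orientation; speed is the mean speed in mm/s. With until_force (N) it stops when the force on the tool has changed by that much, and returns True; else False.
- bot.move_joints(angles): joint-space move.
- bot.move_gripper(opening, grip_force=None): finger opening in mm; grip_force is the grip in N (None keeps the last); returns when the fingers have stopped.
- bot.dwell(seconds).
- bot.ik(position, orientation): joint angles nearest the present ones, or None.
- bot.read_state(): the state.
- bot.read_camera(name): name is "scene" or "top"; returns a dict with "image" (420x560x3 uint8, blue, green, red), "depth" (420x560 float32, mm along the optical axis (not along the pixel's ray), 0 where there is no reading), "fovy" (degrees; the focal length in pixels is half the picture's height over the tangent of half this angle, whatever the lens; pixels are square), "cx", "cy" (the principal point, pixels), "k1" (the pictures are not rectified: a ray, as slopes to the right and down, at radius r is drawn at 1 + k1 r^2 times it, then the intrinsics apply), "eye" and "attitude" of the camera in the world. Camera axes: x right, y down, z forward; pixel columns grow to the right and rows downward; lengths in mm; the calibration is good to about 2 mm. A picture is of the moment at which its call begins.
A pose or a line that the arm cannot do raises bot.MotionError and nothing moves.
- bot.finish_job(): hands the job in, once; it reports no verdict.
The state is a dict: "clock": time; "joint_positions": joint angles; "qvel": joint speeds; "effort": joint torques, N m; "ee_pos": TCP position; "tool_rot": TCP orientation; "ft_force": force on the tool from outside, world axes, zero at the start; "moment": the same for the moment, N m; "grip_width": finger opening in mm.
Only numpy, scipy, OpenCV 4.12 (cv2) and the standard library are available. Lean on these libraries where they do the work, as an engineer would, in place of code of your own. Each camera call takes 0.05 s, during which the arm holds its last target.

## Working session

There is one attempt and no reset: what is moved stays moved. The work goes in short steps, each a Python script; the robot and the scene stay as the last script left them, time stands still between calls to the robot, and variables do not carry over. Pictures are saved under pics/ and viewed, and the job is handed in when it is done.

```bash
ls; mkdir -p pics; python3 - <<'E'
from rig import bot
import cv2,numpy as np,pickle
for n in ("scene","top"):
    c=bot.read_camera(n); cv2.imwrite(f"pics/{n}0.png",c["image"]); pickle.dump(c,open(f"{n}0.pkl","wb"))
    print(n,{k:v for k,v in c.items() if k not in("image","depth")})
    cv2.imwrite(f"pics/{n}0b.png",cv2.resize(c["image"],(800,600)))
print(bot.read_state())
E
```

```text
pics
scene {'fovy': 54.00528280669444, 'cx': 281.653736172418, 'cy': 208.17805676766002, 'k1': 0.02314247899685456, 'eye': array([-215.65186259,  504.94113509,  711.19753098]), 'attitude': array([ 0.23903451, -0.46606249,  0.75668711, -0.39124529])}
top {'fovy': 48.05466997945307, 'cx': 282.35449442397817, 'cy': 211.65981981418656, 'k1': 0.009761924865641041, 'eye': array([ 357.50966659,  116.22244062, 1418.15796922]), 'attitude': array([-0.04535096,  0.70985069, -0.70136795,  0.0462415 ])}
{'clock': 0.1, 'joint_positions': array([-1.32058035e+00,  3.00445692e-01,  1.52152581e+00, -9.97538525e-06,
        1.32070113e+00, -6.65956214e-02]), 'qvel': array([ 0.00031971, -0.00190645, -0.00032715, -0.00151698, -0.00061331,
        0.00062394]), 'effort': array([-1.95263397e-03, -5.44377494e+01, -3.62370121e+01, -2.51075871e-04,
        3.00816399e-03, -2.09549472e-05]), 'ee_pos': array([ 171.29599465, -522.44320381,  249.75862202]), 'tool_rot': array([ 0.572854  , -0.57237104,  0.41516295, -0.41457136]), 'ft_force': array([0.03834706, 0.65131134, 1.08743   ]), 'moment': array([-0.03994773,  0.04624871,  0.02620293]), 'grip_width': 85.79102875253056}
```

View pics/scene0b.png

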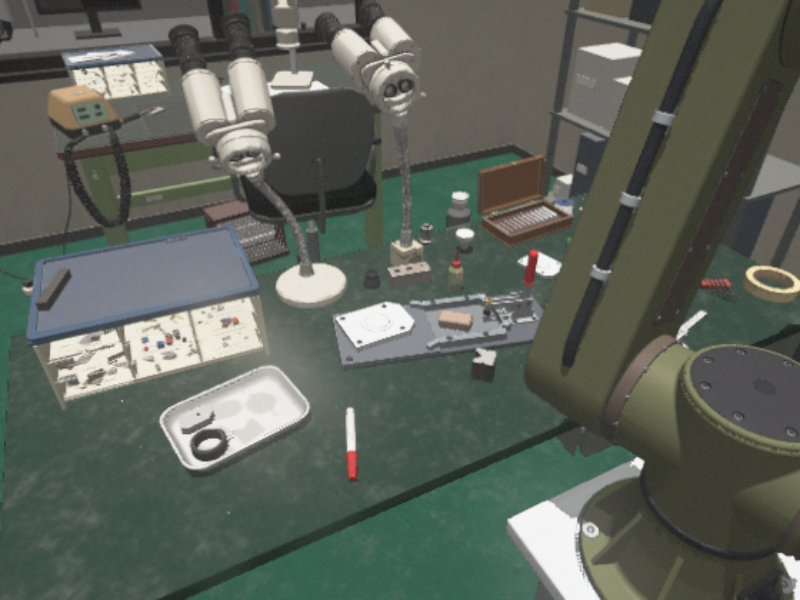

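View pics/top0b.png

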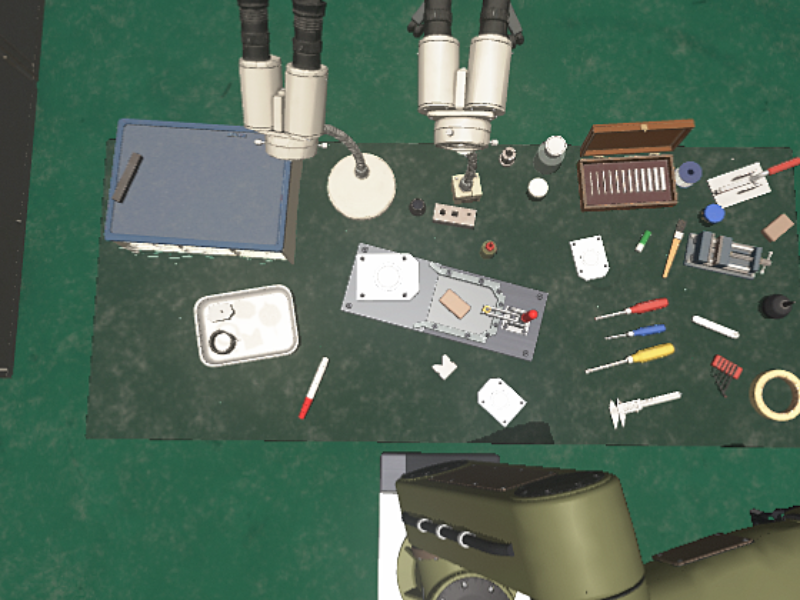

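The top view shows the fixture at about (445,300) in the 800-px picture. Cover candidates are the large plate on the ledge at (387,275) and smaller lookalikes at (590,257) and (501,400). I choose the largest, the one on the ledge. Brown block candidates are the one in the nest at (455,303) and another at (777,227). I choose the one in the nest. Next, close crops.

```bash
cat > h.py <<'E'
import numpy as np,cv2,pickle
from scipy.spatial.transform import Rotation as R
def rot(q): return R.from_quat([q[1],q[2],q[3],q[0]])
def K(c):
    f=210/np.tan(np.radians(c["fovy"])/2); return f
def ray(c,u,v):
    f=K(c); d=np.array([(u-c["cx"])/f,(v-c["cy"])/f]); rd=np.linalg.norm(d); r=rd
    for _ in range(20): r=rd/(1+c["k1"]*r*r)
    s=d*(r/rd if rd>0 else 1)
    return np.array([s[0],s[1],1.0])
def onz(c,u,v,z):
    d=rot(c["attitude"]).apply(ray(c,u,v)); e=np.array(c["eye"]); return e+d*(z-e[2])/d[2]
def proj(c,P):
    p=rot(c["attitude"]).inv().apply(np.asarray(P,float)-c["eye"]); s=p[...,:2]/p[...,2:3]
    r2=(s**2).sum(-1,keepdims=True); s=s*(1+c["k1"]*r2); return s*K(c)+[c["cx"],c["cy"]]
def dep(c,u,v):
    z=c["depth"][int(round(v)),int(round(u))]; return np.array(c["eye"])+rot(c["attitude"]).apply(ray(c,u,v)*z)
def crop(c,x0,y0,w,h,k,fn):
    im=c["image"][y0:y0+h,x0:x0+w]; im=cv2.resize(im,None,fx=k,fy=k,interpolation=cv2.INTER_CUBIC)
    for i in range(0,w,10):
        cv2.putText(im,str(x0+i),(i*k,10),0,.35,(0,255,255),1) if i%20==0 else 0
        cv2.line(im,(i*k,0),(i*k,4),(0,255,255),1)
    for i in range(0,h,10):
        cv2.putText(im,str(y0+i),(0,i*k+4),0,.35,(0,255,255),1)
    cv2.imwrite(fn,im)
E
python3 - <<'E'
from h import *
c=pickle.load(open("top0.pkl","rb"))
crop(c,235,160,155,100,5,"pics/t1.png")
crop(c,130,190,90,80,7,"pics/t2.png")
c=pickle.load(open("scene0.pkl","rb"))
crop(c,225,165,160,110,5,"pics/s1.png")
E
```

```text
(no output)
```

View pics/t1.png

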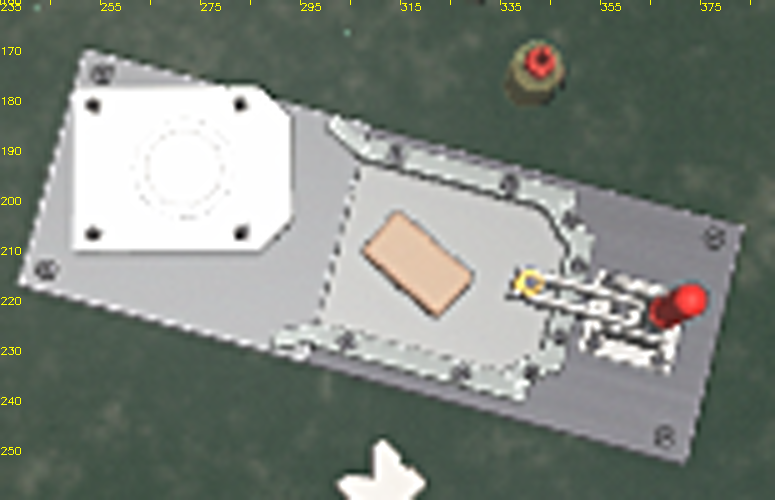

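View pics/t2.png

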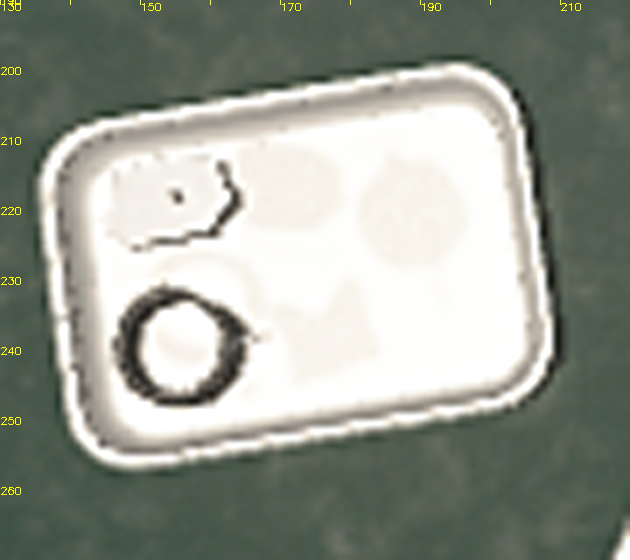

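View pics/s1.png

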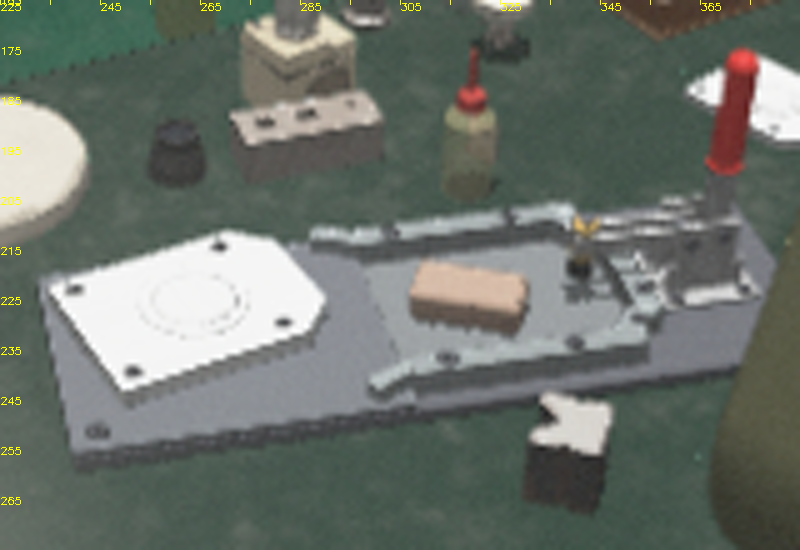

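```bash
python3 - <<'E'
from h import *
from scipy.optimize import least_squares
c=pickle.load(open("top0.pkl","rb"))
def T(pts,z): return np.array([onz(c,235+(x)/5-.4,160+y/5-.4,z)[:2] for x,y in pts])
def fit(model,W):
    def f(p):
        a=p[2]; Rm=np.array([[np.cos(a),-np.sin(a)],[np.sin(a),np.cos(a)]]); return ((model@Rm.T+p[:2])-W).ravel()
    best=min((least_squares(f,[*W.mean(0),a]) for a in np.arange(-3,3.2,.7)),key=lambda r:r.cost)
    return best.x,np.round(best.fun.reshape(-1,2),1)
# axes: image right=-Y, up=+X
W=np.vstack([T([(743,228),(688,462)],10),T([(86,50),(18,287)],15)]); print(W.round(1))
M=np.array([[75,-235],[-75,-235],[75,180],[-75,180.]]); 
# x across: far (+x)
F,r=fit(M,W); print("fixture",F,r.tolist())
W=T([(75,88),(73,250),(262,250),(291,217),(291,118),(265,88)],28)
M=np.array([[50,65],[-50,65],[-50,-45],[-30,-65],[30,-65],[50,-45.]]); C,r=fit(M,W);print("cover",C,r.tolist())
W=T([(398,210),(473,277),(436,318),(362,249)],30)
M=np.array([[17,31],[17,-31],[-17,-31],[-17,31.]]);B,r=fit(M,W);print("block",B,r.tolist())
W=T([],0) if 0 else None
def T2(pts,z): return np.array([onz(c,130+x/7-.4,190+y/7-.4,z)[:2] for x,y in pts])
# tray rim edge midpoints: left, right, top, bottom lines -> extreme
w=T2([(40,120),(521,88)],22);print("tray w",w)
# line points: top edge, bottom edge, left, right
tp=T2([(130,118),(430,65)],22);bt=T2([(160,468),(460,420)] if 0 else [(180,462),(490,402)],22);lf=T2([(43,210),(70,400)],22);rt=T2([(527,140),(553,330)],22)
for n,a in zip("tblr",(tp,bt,lf,rt)): print(n,a.round(1).tolist(),np.arctan2(*(a[1]-a[0])[::-1]))
a=F[2];Rm=np.array([[np.cos(a),-np.sin(a)],[np.sin(a),np.cos(a)]])
print("cover in fix",Rm.T@(C[:2]-F[:2]),C[2]-a,"block in fix",Rm.T@(B[:2]-F[:2]),B[2]-a)
h=onz(c,235+690/5-.4,160+300/5-.4,150);print("handle end approx",h,Rm.T@(h[:2]-F[:2]))
s=pickle.load(open("scene0.pkl","rb"))
for nm,P in dict(ledge=[0,0,15],c1=[75,180,15],c2=[-75,180,15],h0=[0,-189,157],bl=[-75,-235,10]).items():
    p=np.array([*(Rm@P[:2]+F[:2]),P[2]]); print(nm,p.round(1),proj(s,p).round(1),((proj(s,p)-[225,165])*5).round())
# depth checks
for u,v in [(271,194),(250+60,205),(325,213),(180,230),(260,205)]: print(u,v,dep(c,u,v).round(1))
E
```

```text
[[ 564.4 -188.8]
 [ 423.1 -153.7]
 [ 668.2  209.9]
 [ 522.7  247.7]]
fixture [ 5.51356883e+02  5.54450411e+01 -2.48828046e-01] [[1.7, -2.0], [-2.3, -0.1], [0.2, 1.5], [0.3, 0.6]]
cover [5.93903037e+02 1.48710102e+02 1.08483367e-02] [[1.3, -0.9], [-0.5, -1.2], [-0.7, 1.4], [-0.5, -1.3], [-0.6, -1.2], [1.1, 3.2]]
block [537.88959375   9.49413894   5.54851421] [[1.4, 0.1], [-0.4, -1.2], [-0.9, -0.4], [-0.1, 1.6]]
tray w [[548.98606458 555.08245925]
 [565.31470897 350.45270192]]
t [[550.3, 516.8], [574.8, 389.7]] -1.3805443377111957
b [[404.3, 488.6], [431.0, 359.1]] -1.3671579705949701
l [[510.4, 551.8], [429.8, 536.2]] -2.9503350805319632
r [[542.9, 347.1], [461.8, 333.4]] -2.974140885895351
cover in fix [ 18.26757904 100.87042301] 0.2596763824720353 block in fix [ -1.73627099 -47.85225875] 5.797342253122134
handle end approx [ 504.10539969 -129.10967268  150.        ] [  -0.34624868 -190.50728391]
ledge [551.4  55.4  15. ] [301.  227.6] [380. 313.]
c1 [668.4 211.4  15. ] [232. 220.] [ 35. 275.]
c2 [523.  248.4  15. ] [239.2 255.2] [ 71. 451.]
h0 [ 504.8 -127.7  157. ] [372.7 175.3] [738.  51.]
bl [ 420.8 -153.8   10. ] [392.5 234.4] [838. 347.]
271 194 [590.9 150.   32.1]
310 205 [562.4  32.3   9.8]
325 213 [536.  -11.2  29.8]
180 230 [483.  424.3  -2.7]
260 205 [557.8 182.4  29.2]
```

Everything fits within about 2 mm:

| Thing | Position (mm) | Yaw (rad) | Frame |
|---|---|---|---|
| Fixture | (551, 55) | -0.249 | world |
| Cover | (18, 101) | +0.26 | fixture |
| Block | (-2, -48) | not used here | fixture |
| Tray centre | about (488, 442) | about +0.19 | world |

The handle is at about 0 rad. Next I check reachability, the loupe position and tip_reach.

```bash
cat >> h.py <<'E'
FX=np.array([551.4,55.4]);FA=-0.2488
def rm(a): return np.array([[np.cos(a),-np.sin(a)],[np.sin(a),np.cos(a)]])
def fw(x,y,z): return [*(rm(FA)@[x,y]+FX),z]
def wf(p): return np.array([*(rm(FA).T@(np.asarray(p[:2])-FX)),p[2]])
def Q(a):
    x=np.array([np.cos(a),np.sin(a),0]);y=np.array([0,0,-1.]);z=np.cross(x,y)
    q=R.from_matrix(np.c_[x,y,z]).as_quat(); return np.array([q[3],*q[:3]])
def ori(bot,p,a):
    """choose half-turn variant nearest"""
    j=bot.read_state()["joint_positions"];best=None
    for k in (0,np.pi):
        s=bot.ik(p,Q(a+k))
        if s is not None:
            d=abs(np.array(s)-j).max()+2*max(0,abs(s[5])-2.2)
            if best is None or d<best[0]: best=(d,Q(a+k),k,s)
    return best
E
python3 - <<'E'
from rig import bot
from h import *
s=bot.read_state();M=rot(s["tool_rot"]).as_matrix();print(M.round(2),bot.tip_reach)
for n,p,a in [("hpre",fw(0,-189,220),FA),("h0",fw(0,-189,135),FA),("h1",fw(0,-258,99),FA),("blk",[538,9.5,32],-.7347),("tray",[496,401,24],.19),("tray2",[496,401,24],.19+np.pi/2),("push",fw(0,185,37),FA),("push1",fw(0,5,37),FA),("side",fw(95,60,37),FA),("sideb",fw(95,60,37),FA+np.pi/2)]:
    b=[bot.ik(p,Q(a+k)) for k in(0,np.pi)]; print(n,np.round(p,0),[None if x is None else np.round(x,2).tolist() for x in b])
c=pickle.load(open("top0.pkl","rb"))
print("loupe",wf(onz(c,292,144,30)),"oiler",wf(onz(c,342,173,97)),"vb",wf(onz(c,311,257,40)),"greyblock",wf(onz(c,318,150,20)))
E
```

```text
[[ 0.31 -0.    0.95]
 [-0.95  0.    0.31]
 [-0.   -1.    0.  ]] 19.0
hpre [ 505. -128.  220.] [[-0.32, 0.26, 1.64, -0.0, 1.24, -0.07], None]
h0 [ 505. -128.  135.] [[-0.32, 0.36, 1.72, -0.0, 1.05, -0.07], None]
h1 [ 488. -195.   99.] [[-0.45, 0.42, 1.74, -0.0, 0.98, -0.2], None]
blk [538.  10.  32.] [[-0.05, 0.56, 1.72, -0.0, 0.86, 0.68], [-0.05, 0.56, 1.72, -0.0, 0.86, -2.46]]
tray [496 401  24] [[0.62, 0.75, 1.42, -0.0, 0.98, 0.43], None]
tray2 [496 401  24] [[0.62, 0.75, 1.42, -0.0, 0.98, -1.14], [0.62, 0.75, 1.42, -0.0, 0.98, 2.0]]
push [597. 235.  37.] [[0.32, 0.73, 1.4, -0.0, 1.01, 0.57], None]
push1 [553.  60.  37.] [[0.04, 0.58, 1.67, -0.0, 0.89, 0.29], None]
side [658.  90.  37.] [[0.08, 0.78, 1.32, -0.0, 1.04, 0.33], None]
sideb [658.  90.  37.] [[0.08, 0.78, 1.32, -0.0, 1.04, -1.24], [0.08, 0.78, 1.32, -0.0, 1.04, 1.9]]
loupe [179.81511257  80.14855788  30.        ] oiler [115.87767235 -83.03181715  97.        ] vb [-135.80491187  -60.18443453   40.        ] greyblock [184.86406421  -0.63224458  20.        ]
```

```bash
python3 - <<'E'
from rig import bot
from h import *
q=Q(FA)
bot.move_gripper(45,20)
bot.move_to(fw(0,-190,215),q)
c=bot.read_camera("scene"); crop(c,325,100,130,100,6,"pics/s2.png")
bot.servo_line(fw(0,-190,135),q,speed=120)
bot.move_gripper(10,20)
s=bot.read_state();print(s["clock"],s["grip_width"],s["ft_force"].round(1),wf(s["ee_pos"]).round(1))
c=bot.read_camera("scene"); crop(c,325,100,130,100,6,"pics/s3.png")
E
```

```text
3.6667 17.431059141642372 [-7.5  0.9  7.4] [  -0.4 -190.   135.8]
```

View pics/s3.png

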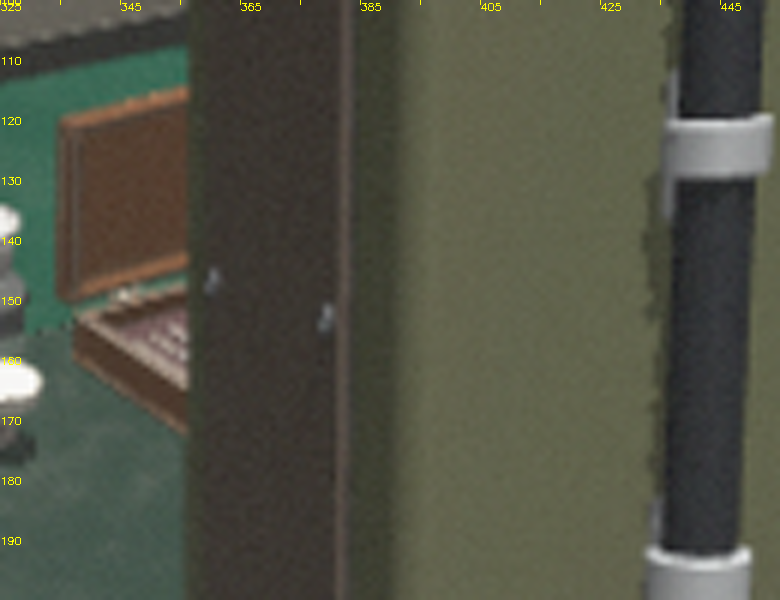

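The arm hides the handle in this picture, but the jaws stopped at 17.4 mm, which matches the 18 mm grip. Now I swing it back along the arc.

```bash
python3 - <<'E'
from rig import bot
from h import *
q=Q(FA)
for t in (.15,.35,.55,.75,.9,.97):
    bot.servo_line(fw(0,-189-85*np.sin(t),50+85*np.cos(t)),q,speed=90)
    s=bot.read_state();print(t,s["ft_force"].round(1),wf(s["ee_pos"]).round(1),s["grip_width"].round(1))
bot.dwell(.25)
bot.move_gripper(45)
bot.servo_line(fw(0,-189-85*np.sin(.95)-8,210),q,speed=200)
bot.move_to([538,9.5,150],Q(-.7347))
c=bot.read_camera("top");pickle.dump(c,open("top1.pkl","wb"))
crop(c,235,160,155,100,5,"pics/t3.png");print(bot.read_state()["clock"])
E
```

```text
Traceback (most recent call last):
AttributeError: 'float' object has no attribute 'round'
```

```bash
python3 - <<'E'
from rig import bot
from h import *
q=Q(FA)
for t in (.15,.35,.55,.75,.9,.97):
    bot.servo_line(fw(0,-189-85*np.sin(t),50+85*np.cos(t)),q,speed=90)
    s=bot.read_state();print(t,s["ft_force"].round(1),wf(s["ee_pos"]).round(1),round(s["grip_width"],1))
bot.dwell(.25)
bot.move_gripper(45)
bot.servo_line(fw(0,-189-85*np.sin(.95)-8,210),q,speed=200)
bot.move_to([538,9.5,150],Q(-.7347))
c=bot.read_camera("top");pickle.dump(c,open("top1.pkl","wb"))
crop(c,235,160,155,100,5,"pics/t3.png");print(bot.read_state()["clock"])
E
```

```text
0.15 [-7.3  0.7  4.4] [  -0.4 -201.9  134.5] 17.2
0.35 [-6.  -0.6  1.8] [  -0.4 -218.4  130. ] 17.6
0.55 [-5.8 -0.7  1. ] [  -0.5 -233.6  122.5] 17.4
0.75 [-6.2 -0.2  0.8] [  -0.5 -247.   112.1] 17.4
0.9 [-6.8 -1.1  0. ] [  -0.5 -255.6  102.8] 17.8
0.97 [-7.4 -0.5  1.1] [  -0.5 -259.1   98.1] 17.4
8.1167
```

View pics/t3.png

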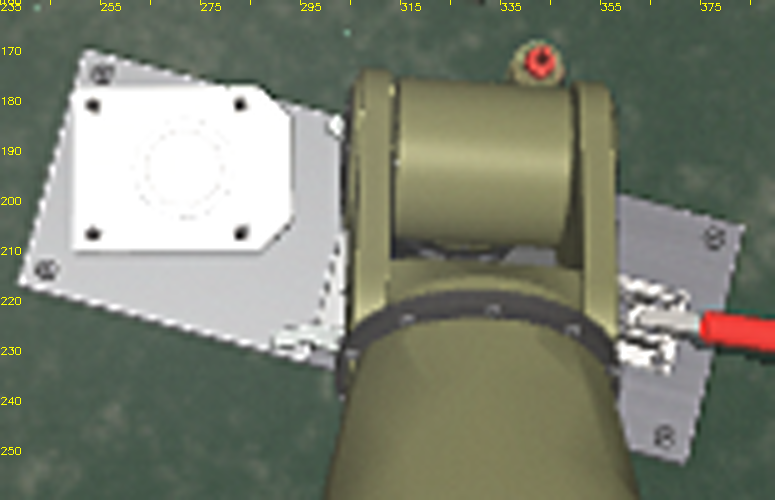

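The handle is fully back: the red grip now lies at crop px (700-775, 330). Next the block.

```bash
python3 - <<'E'
from rig import bot
from h import *
q=Q(-.7347)
bot.move_gripper(58)
print(bot.servo_line([538,9.5,32.5],q,speed=130,until_force=15),bot.read_state()["ee_pos"].round(1))
bot.move_gripper(20,45)
s=bot.read_state();print(s["clock"],s["grip_width"],s["ft_force"].round(1))
bot.servo_line([538,9.5,130],q,speed=200)
print(bot.read_state()["grip_width"])
bot.move_to([496,401,110],Q(.19))
hit=bot.servo_line([496,401,23.5],Q(.19),speed=90,until_force=8)
s=bot.read_state();print(hit,s["ee_pos"].round(1),s["ft_force"].round(1))
bot.move_gripper(52)
bot.servo_line([496,401,120],Q(.19),speed=200)
bot.move_gripper(0)
q=Q(FA)
bot.move_to(fw(100,40,120),Q(FA+np.pi/2))
c=bot.read_camera("top");pickle.dump(c,open("top2.pkl","wb"))
crop(c,120,160,200,110,4,"pics/t4.png");print(bot.read_state()["clock"])
E
```

```text
False [538.4   9.5  33.2]
9.7917 33.287353399065815 [-1.4 -0.2  8.2]
33.39685109996862
True [495.5 400.7  24.6] [-0.1 -0.2  4.9]
15.85
```

View pics/t4.png

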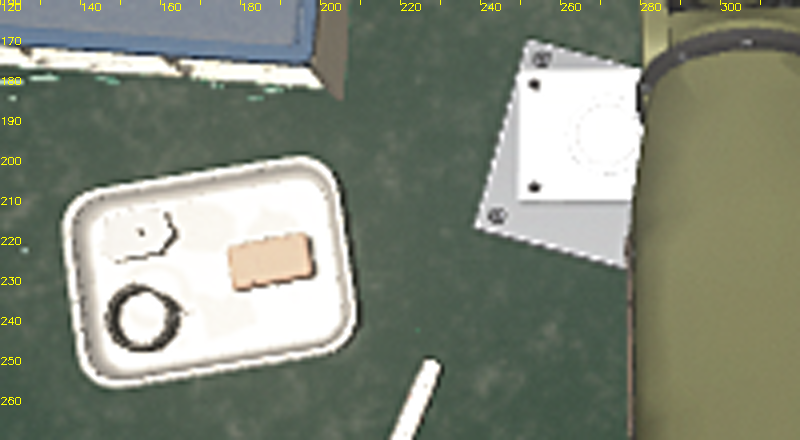

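The block lies flat in the tray's free half (crop 270,262), and the ring and casting are undisturbed. Next I find the shut-finger tip height on the bench. Then I push the cover's far side near the nose to square and centre it.

```bash
python3 - <<'E'
from rig import bot
from h import *
q=Q(FA+np.pi/2)
bot.servo_line(fw(104,78,50),q,speed=200)
hit=bot.servo_line(fw(104,78,14),q,speed=50,until_force=6)
z=bot.read_state()["ee_pos"][2];print(hit,z)
zt=z+19
bot.servo_line(fw(104,78,zt),q,speed=100)
f0=bot.read_state()["ft_force"]
for x in (90,80,70,64):
    hit=bot.servo_line(fw(x,78,zt),q,speed=60,until_force=15)
    s=bot.read_state();print(x,hit,(s["ft_force"]-f0).round(1),wf(s["ee_pos"]).round(1))
bot.servo_line(fw(80,78,zt),q,speed=150)
bot.servo_line(fw(80,78,120),q,speed=250)
bot.move_to(fw(0,215,120),Q(FA))
c=bot.read_camera("top");pickle.dump(c,open("top3.pkl","wb"))
crop(c,235,160,155,100,5,"pics/t5.png");print(bot.read_state()["clock"])
E
```

```text
True 19.11868953149293
90 False [ 1.  -1.3  0.3] [89.9 78.  38. ]
80 False [ 0.9 -0.5 -0.5] [80.  78.  38.2]
70 False [ 1.1 -1.2 -0.5] [70.  78.1 38.2]
64 False [ 1.1 -0.6  0.4] [64.  78.  38.1]
20.9833
```

View pics/t5.png

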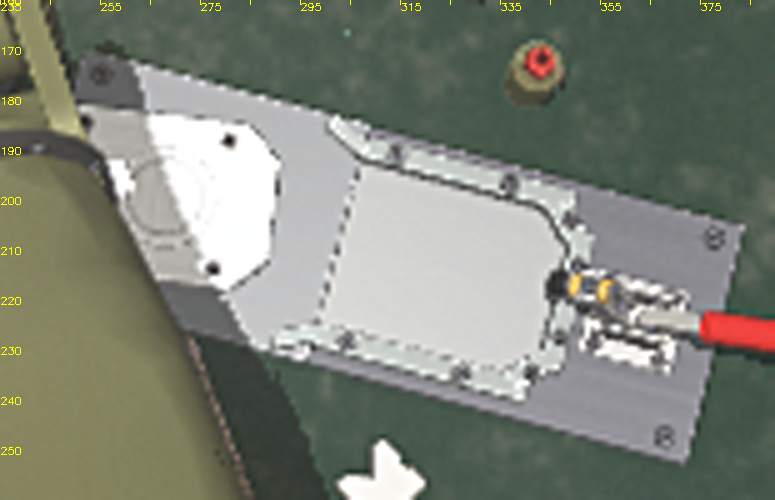

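```bash
python3 - <<'E'
from h import *
c=pickle.load(open("top3.pkl","rb"))
p=[wf(onz(c,235+x/5-.4,160+y/5-.4,28)) for x,y in [(251,123),(280,158),(270,262),(231,290)]]
print(np.round(p,1)); d=p[1]-p[2]; a=np.arctan2(d[1],d[0]); print(a,np.hypot(d[0],d[1])); m=(p[1]+p[2])/2; print("c",m[:2]+65*np.array([-np.sin(a),np.cos(a)]))
d=p[0]-p[3]; a=np.arctan2(d[1],d[0]);m=(p[0]+p[3])/2;print(a,np.hypot(d[0],d[1]),m[:2]+45*np.array([-np.sin(a),np.cos(a)]))
E
```

```text
[[ 55.   69.5  28. ]
 [ 38.9  47.3  28. ]
 [-23.3  37.   28. ]
 [-45.5  55.1  28. ]]
0.163928468444146 63.07316116480474
c [ -2.77803308 106.23284392]
0.14271858265081258 101.55053444770108 [ -1.62331461 106.81665864]
```

The tip reach shut is 19 mm, as specified. The cover is now at about x=-2, y=106.5, yaw 0.15 in the fixture frame. Next a two-finger push on the square rear edge.

```bash
python3 - <<'E'
from rig import bot
from h import *
q=Q(FA)
bot.move_gripper(60)
bot.servo_line(fw(-1,215,45),q,speed=200)
hit=bot.servo_line(fw(-1,215,5),q,speed=50,until_force=6)
z=bot.read_state()["ee_pos"][2];print(hit,z, bot.read_state()["grip_width"])
zt=z+18.5
bot.servo_line(fw(-1,215,zt),q,speed=100)
f0=bot.read_state()["ft_force"]
for y in (195,180,165,150):
    hit=bot.servo_line(fw(-1,y,zt),q,speed=60,until_force=20)
    s=bot.read_state();print(y,hit,(s["ft_force"]-f0).round(1),wf(s["ee_pos"]).round(1))
bot.servo_line(fw(-1,160,zt),q,speed=150)
bot.servo_line(fw(-1,260,120),q,speed=250)
c=bot.read_camera("top");pickle.dump(c,open("top4.pkl","wb"))
crop(c,235,160,155,100,5,"pics/t6.png");print(bot.read_state()["clock"])
E
```

```text
True 13.990202138772286 60.26390896207187
195 False [ 0.2 -0.7  1.4] [ -0.9 194.7  32.5]
180 False [ 1.2 -0.   0.7] [ -0.9 179.6  32.6]
165 False [-0.4  0.   0.8] [ -1.  164.6  32.5]
150 False [ 0.4 -0.3  0. ] [ -1.  149.5  32.5]
25.725
```

View pics/t6.png

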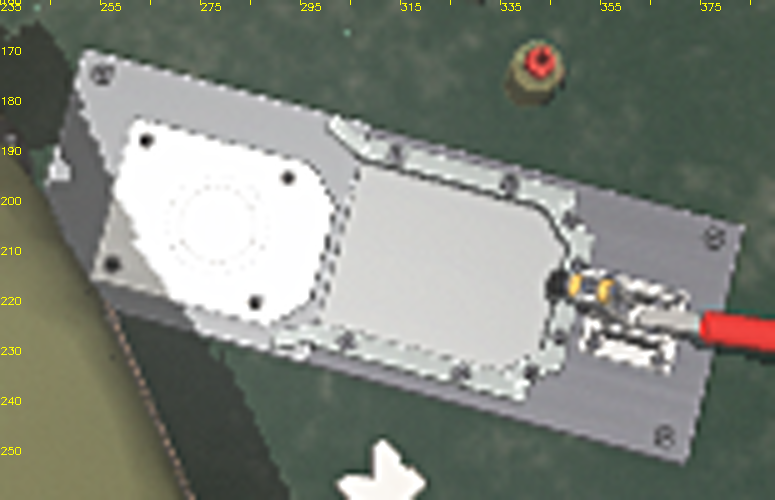

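```bash
python3 - <<'E'
from h import *
c=pickle.load(open("top4.pkl","rb"))
p=[wf(onz(c,235+x/5-.4,160+y/5-.4,28)) for x,y in [(138,120),(92,278),(308,163),(336,208),(313,297),(267,323)]]
print(np.round(p,1))
# guide tips / rail inner check, z=27
print([wf(onz(c,235+x/5-.4,160+y/5-.4,27)).round(1) for x,y in [(365,160),(318,325),(530,202),(490,372)]])
E
```

```text
[[ 39.3 135.4  28. ]
 [-59.9 136.7  28. ]
 [ 40.3  30.3  28. ]
 [ 18.3   7.2  28. ]
 [-37.    6.9  28. ]
 [-59.   29.3  28. ]]
[array([51.1, -2.2, 27. ]), array([-52.3,  -0.2,  27. ]), array([  51.9, -103.9,   27. ]), array([ -53. , -105.7,   27. ])]
```

The cover is square but about 9.5 mm towards -x. I'll nudge it sideways to the centre line, then push on.

```bash
python3 - <<'E'
from rig import bot
from h import *
q=Q(FA+np.pi/2)
bot.move_gripper(0)
bot.move_to(fw(-95,71,70),q)
bot.servo_line(fw(-95,71,38),q,speed=150)
f0=bot.read_state()["ft_force"]
hit=bot.servo_line(fw(-61.7,71,38),q,speed=60,until_force=20)
s=bot.read_state();print(hit,(s["ft_force"]-f0).round(1),wf(s["ee_pos"]).round(1))
bot.servo_line(fw(-80,71,38),q,speed=150)
bot.servo_line(fw(-80,71,110),q,speed=250)
bot.move_to(fw(0,200,110),Q(FA))
c=bot.read_camera("top");pickle.dump(c,open("top5.pkl","wb"))
crop(c,235,160,155,100,5,"pics/t7.png");print(bot.read_state()["clock"])
E
```

```text
False [-0.5 -1.1 -1.6] [-61.7  70.9  37.9]
31.2167
```

View pics/t7.png

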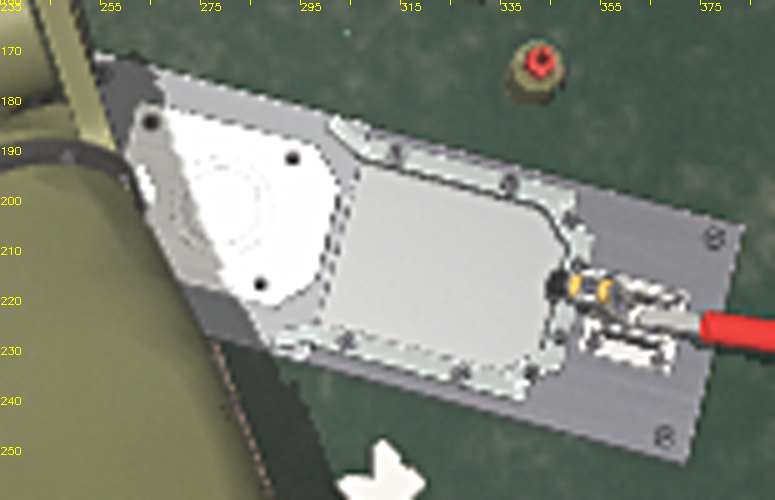

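The cover is now centred and square. Next I push it in.

```bash
python3 - <<'E'
from rig import bot
from h import *
q=Q(FA)
bot.move_gripper(60)
zt=32.5
bot.servo_line(fw(-.5,172,60),q,speed=200)
bot.servo_line(fw(-.5,172,zt),q,speed=120)
f0=bot.read_state()["ft_force"]
for y in (130,100,80,60,45,30,20,14,10.5):
    hit=bot.servo_line(fw(-.5,y,zt),q,speed=70 if y>40 else 45,until_force=20)
    s=bot.read_state();print(y,hit,(s["ft_force"]-f0).round(1),wf(s["ee_pos"]).round(1))
    if hit: break
print(s["clock"])
c=bot.read_camera("scene");crop(c,225,165,160,110,5,"pics/s5.png")
E
```

```text
130 False [ 0.3 -0.1 -0.5] [ -0.5 129.9  32.5]
100 False [ 0.2 -0.3 -0.9] [-0.4 99.6 32.6]
80 False [ 0.1  0.5 -0.3] [-0.4 79.5 32.5]
60 False [-0.6 -0.  -0.1] [-0.5 59.5 32.5]
45 False [ 0.3  0.2 -0.8] [-0.4 44.5 32.5]
30 False [-0.   0.2 -1. ] [-0.4 29.7 32.6]
20 False [-0.6  0.6 -1. ] [-0.4 19.7 32.5]
14 False [-0.   0.   0.3] [-0.5 13.7 32.5]
10.5 False [-0.3  0.3 -0. ] [-0.5 10.3 32.5]
36.575
```

View pics/s5.png

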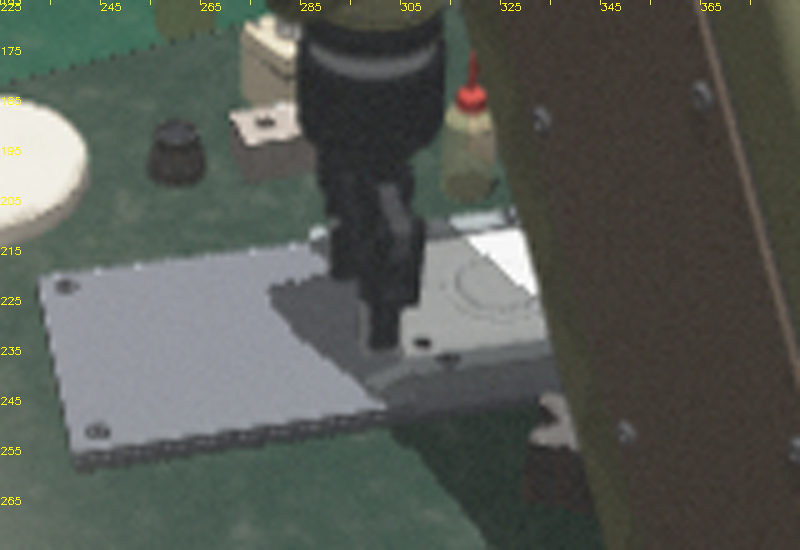

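The fingers are behind the cover at the ledge edge (crop 390,345), and it looks close to dropping. I'll push the last few mm with a force guard, then back off and look.

```bash
python3 - <<'E'
from rig import bot
from h import *
q=Q(FA)
for y in (9,7.5):
    hit=bot.servo_line(fw(-.5,y,32.5),q,speed=25,until_force=12)
    s=bot.read_state();print(y,hit,s["ft_force"].round(1),wf(s["ee_pos"]).round(1))
    if hit:break
bot.servo_line(fw(-.5,25,32.5),q,speed=150)
bot.servo_line(fw(-.5,150,130),q,speed=300)
c=bot.read_camera("top");pickle.dump(c,open("top6.pkl","wb"))
crop(c,285,170,100,80,8,"pics/t8.png");print(bot.read_state()["clock"])
P=[dep(c,u,v).round(1) for u,v in [(320,193),(305,215),(330,222),(340,205)]]
print([wf(p).round(1) for p in P])
c=bot.read_camera("scene");crop(c,275,180,110,80,7,"pics/s6.png");pickle.dump(c,open("s6.pkl","wb"))
E
```

```text
9 False [1.2 0.6 0.5] [-0.5  9.  32.5]
7.5 False [ 0.4  4.2 -0.3] [-0.5  7.7 32.5]
38.1167
[array([ 56.4, -39.1,  27.9]), array([-18.3, -12.6,  19.5]), array([-20.3, -89.5,  26.2]), array([  36.7, -105.8,   27.4])]
```

View pics/t8.png

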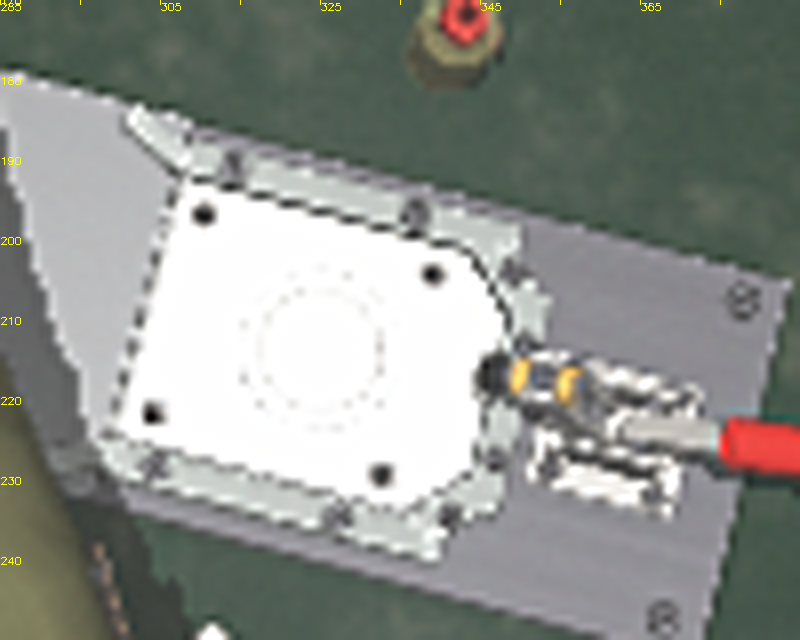

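View pics/s6.png

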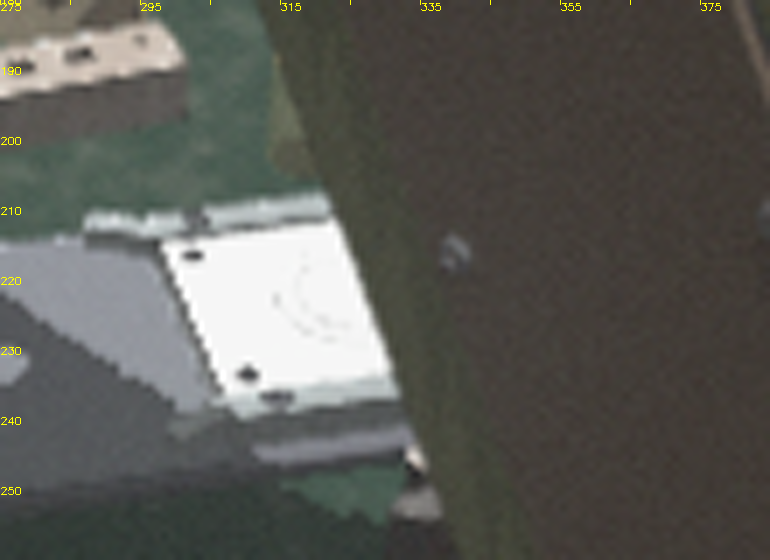

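It looks seated: a dark gap shows behind the rear edge in both views and the nose is at the stop. I'll check height and tilt from the depth map.

```bash
python3 - <<'E'
from h import *
def fitp(c,lo,hi,zlo,zhi):
    H=[]
    for v in range(165,260):
        for u in range(230,390):
            if c["depth"][v,u]<=0: continue
            p=wf(dep(c,u,v))
            if lo[0]<p[0]<hi[0] and lo[1]<p[1]<hi[1] and zlo<p[2]<zhi and np.hypot(p[0],p[1]+67)>33: H.append(p)
    H=np.array(H); A=np.c_[H[:,:2],np.ones(len(H))]; k=np.linalg.lstsq(A,H[:,2],rcond=None)[0]
    print(len(H),k[:2].round(4),"z mean",np.median(H[:,2]).round(2),"std",(H[:,2]-A@k).std().round(2))
c=pickle.load(open("top6.pkl","rb"))
fitp(c,(-44,-110),(44,-6),15,40)
fitp(c,(-60,10),(60,60),5,30)
fitp(pickle.load(open("top1.pkl","rb")),(-60,60),(-30,170),5,20)
fitp(pickle.load(open("top5.pkl","rb")),(-44,-110),(44,-6),0,40)
s=pickle.load(open("s6.pkl","rb"));fitp(s,(-44,-110),(44,-6),15,40);fitp(s,(-70,30),(70,170),5,30)
p=[wf(onz(c,285+x/8-.45,170+y/8-.45,23)) for x,y in [(178,182),(112,428),(508,318),(485,425)]]
print(np.round(p,1))
E
```

```text
631 [-0.0011  0.0002] z mean 23.16 std 2.94
555 [-0.0054  0.0027] z mean 15.17 std 3.25
275 [-0.0346 -0.0033] z mean 14.42 std 2.96
622 [-0.0017 -0.0016] z mean 10.82 std 2.93
299 [-0.0028  0.0036] z mean 22.72 std 1.37
1696 [-0.0017  0.0027] z mean 14.77 std 1.29
[[ 4.910e+01 -5.000e-01  2.300e+01]
 [-4.710e+01 -1.000e-01  2.300e+01]
 [ 3.110e+01 -1.325e+02  2.300e+01]
 [-1.020e+01 -1.339e+02  2.300e+01]]
```

The cover top is at z≈23 with tilt under 0.004 rad, so it is seated flat with the clamp open. Now I close the clamp.

```bash
python3 - <<'E'
from rig import bot
from h import *
q=Q(FA);X=-1.3
bot.move_gripper(45,20)
bot.servo_line(fw(-.5,120,220),q,speed=300)
bot.move_to(fw(X,-258,200),q)
bot.servo_line(fw(X,-258,99.5),q,speed=130,until_force=15)
bot.move_gripper(10,20)
s=bot.read_state();print(s["clock"],s["grip_width"],s["ft_force"].round(1))
for t in (.9,.75,.55,.35,.2,.1,.03,-.01):
    hit=bot.servo_line(fw(X,-189-85*np.sin(t),50+85*np.cos(t)),q,speed=90 if t>.2 else 50,until_force=40)
    s=bot.read_state();print(t,hit,s["ft_force"].round(1),wf(s["ee_pos"]).round(1),round(s["grip_width"],1))
    if hit:break
print(s["clock"])
E
```

```text
41.6167 17.098612921983342 [ 2.5 -0.9  2.9]
0.9 False [ 5.2 -1.6  0.9] [  -0.8 -255.6  103.2] 17.6
0.75 False [4.8 0.1 1.9] [  -0.8 -246.7  112.6] 17.1
0.55 False [5.7 0.4 1.9] [  -0.8 -233.1  122.9] 17.3
0.35 False [5.6 0.3 1.2] [  -0.8 -217.8  130.2] 17.2
0.2 False [ 6.7 -0.2 -0.2] [  -0.8 -205.8  133.5] 17.1
0.1 False [ 8.1 -0.8 -0.3] [  -0.8 -197.4  134.7] 17.3
0.03 False [ 7.5 -1.6 -1.1] [  -0.8 -191.5  135.1] 17.5
-0.01 False [ 6.3 -2.  -0.3] [  -0.8 -188.2  135.2] 17.2
44.0833
```

```bash
python3 - <<'E'
from rig import bot
from h import *
q=Q(FA);X=-.8
hit=bot.servo_line(fw(X,-185,135),q,speed=20,until_force=8)
s=bot.read_state();print(hit,s["ft_force"].round(1),wf(s["ee_pos"]).round(1))
bot.move_gripper(50)
bot.servo_line(fw(X,wf(bot.read_state()["ee_pos"])[1],240),q,speed=150)
bot.move_to([300,-330,300],Q(FA-.6))
c=bot.read_camera("top");crop(c,235,160,155,100,5,"pics/t9.png");pickle.dump(c,open("top9.pkl","wb"))
c=bot.read_camera("scene");crop(c,225,165,160,110,5,"pics/s9.png");pickle.dump(c,open("s9.pkl","wb"))
print(bot.read_state()["clock"])
E
```

```text
False [ 3.2 -3.4  1.3] [  -0.7 -185.3  135.1]
46.9
```

View pics/t9.png

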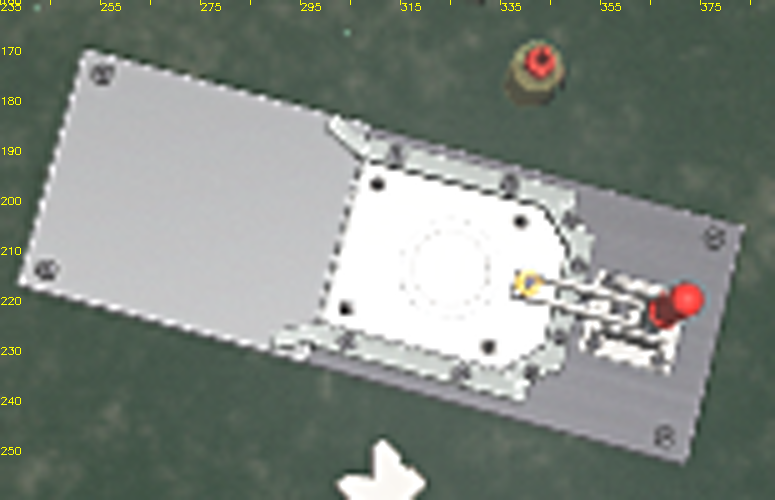

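View pics/s9.png

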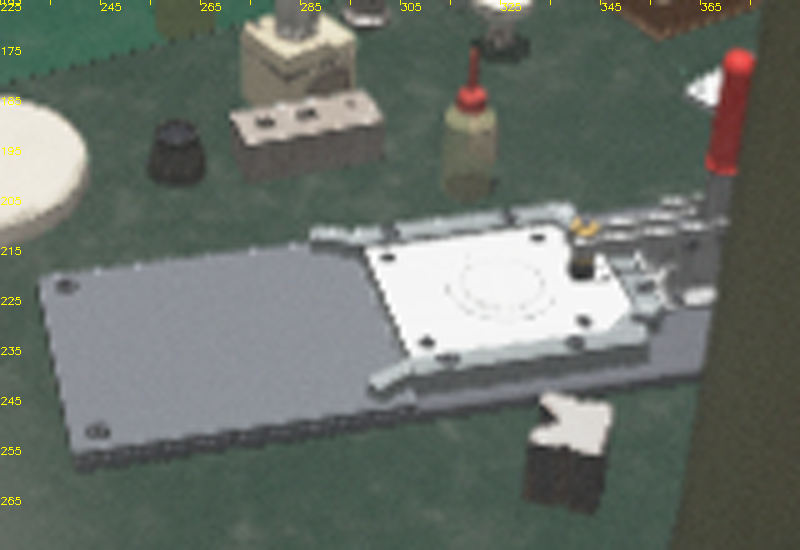

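```bash
python3 - <<'E'
from h import *
s=pickle.load(open("s9.pkl","rb"));t=pickle.load(open("top9.pkl","rb"))
for th in (-.03,0,.03,.07,.12):
    p=fw(-.7,-189-98*np.sin(th),50+98*np.cos(th)); print(th,((proj(s,np.array(p))-[225,165]+.4)*5).round(1),((proj(t,np.array(p))-[235,160]+.4)*5).round(1))
def red(c,x0,y0,x1,y1):
    im=c["image"][y0:y1,x0:x1].astype(int);m=(im[...,2]>150)&(im[...,1]<70);v,u=np.nonzero(m);k=v<=v.min()+3;return (u.min()+x0,u.max()+x0,v.min()+y0,v.max()+y0),(((u[k].mean()+.5)*5),(v[k].mean()+.5)*5)
print(red(s,355,165,385,205),red(t,362,210,380,230))
E
```

```text
-0.03 [733.3  69.6] [681.2 298.9]
0 [738.6  68.9] [686.5 300.2]
0.03 [743.8  68.3] [691.8 301.6]
0.07 [750.8  67.8] [698.7 303.5]
0.12 [759.3  67.5] [707.3 305.9]
((np.int64(366), np.int64(375), np.int64(177), np.int64(199)), (np.float64(89.375), np.float64(68.125))) ((np.int64(367), np.int64(374), np.int64(217), np.int64(224)), (np.float64(42.5), np.float64(42.5)))
```

Both views put the handle at about 0 rad: the cap is at (739,62) and (687,299), against the predicted (738.6,69) and (686.5,300). The cover is seated behind the ledge, the foot is on it, and the robot is clear. Handing in.

```bash
python3 - <<'E'
from rig import bot
print(bot.finish_job(), bot.read_state()["clock"])
E
```

```text
the job is handed in; nothing more can be done
the job is handed in; nothing more can be done
```

The cover is loaded and clamped, and I handed the job in shortly after the last clock reading of 46.9 s. No verdict is reported.

I did it in this order:
1. Swung the handle fully back.
2. Laid the abrasive block in the free half of the tray.
3. Squared and centred the cover on the ledge, then pushed it in with two fingers until it dropped behind the edge.
4. Swung the handle upright.

**Last checks:**
- **Cover, before clamping:** its top was at z≈23 mm, with fitted tilt under 0.004 rad. The rear edge was about 0 to 0.5 mm behind the ledge edge, so its origin was at about y=-66 mm, judged within about 2 mm.
- **Handle:** it read about 0.00 rad in both camera views. The two views disagreed with the prediction by at most about 1.5 px.
- **Clamp and bench:** the foot is on the cover. The oil bottle, V-block and loupe look unmoved.
- **Block and tray parts:** I last saw the block flat in the tray, with the ring and casting undisturbed, right after placing it. I did not photograph the tray again before handing in.

No check failed. The picture taken while gripping the handle was blocked by the arm, so I went by the 17.4 mm jaw width instead. The depth map was noisy (about 3 mm per pixel from the top camera), so the height and tilt come from plane fits over many pixels.

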